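# Tap the cutting die home in the label press

### The arm

A 6-joint arm with a two-finger parallel gripper is mounted at the origin on the work surface. World frame = base frame: x ahead of the robot, y to its left, z up, the work surface at z = 0. Lengths are in m, angles in rad, forces in N, time in s.
With the tool pointing down it reaches from about 0.3 to 0.75 m from the base axis. Payload 8.5 kg.
Tool frame: the origin (TCP) lies midway between the tips of the shut fingers; the grasp point (between the pads) lies 19 mm behind it (arm.hold_point_z is the distance from the TCP to the grasp point, in m); z points along the fingers, y is the line along which they close (so a half turn about z gives the same grasp; the last joint's range is limited). The gripper opens to 88 mm and grips with 3 to 60 N. Pads are 18 mm wide; open, the fingers measure 123 mm over their backs; the gripper's body (75 mm by 187 mm) begins 45 mm behind the grasp point.
Start: joints at [-1.514, 0.381, 1.297, -0, 1.464, -0.215], TCP at [0.148, -0.53, 0.239] pointing down, gripper open.
Joint ranges: [-3.11, 3.11], [-0.89, 2.33], [0.22, 2.48], [-1.42, 4.56], [0.17, 2.85], [-2.88, 2.88]. Speed limits (rad/s): [2.39, 2.39, 3.14, 3.14, 3.14, 3.14].

### API

Orientations are given as a 3x3 rotation matrix whose columns are the frame's x, y, z axes.
In Python, from station import get_state, viewer, close_job, arm gives the robot as it stands. The module is installed in compiled form; this text tells all that it offers.
- The arm moves only by the tool carry_out, never from a script. Its argument "rows" is text: rows parted by semicolons, each of 4 numbers parted by spaces: the shift along the tool's x, y, z in mm, then the turn about the tool's z in degrees. In form: tx ty tz yaw; .... A call has 1 to 10 rows; each row shifts and turns the commanded pose from where the row before left it, along the tool's axes as they then stand; what a row does not reach is not made up. A row lasts 1/12 s, in which the tool goes at most 41.7 mm and 7.16 degrees, less where a joint would pass 70% of its speed; a pose out of reach is approached as far as the arm can. A call with a gripper value outside its range is refused whole. "gripper" is the closure, from 0 (fully open) to 1 (shut), set as the call begins (left out, the last holds). The fingers move at their own pace and stop on an object; the grip force is fixed at half the most. Time passes only in rows, so rows that do not move let the fingers close. It gives the time, the measured TCP pose, the force, the opening and the grip force at its end, in the units of the state.
- get_state(): the state, without advancing time (a new reading comes with each control period).
- viewer.capture(name): name is "scene" or "top" or "wrist"; returns (picture, depth): 480x640x3 uint8, red, green, blue; 480x640 float32, m along the optical axis (not along the pixel's ray), 0 where there is no reading.
- viewer.get_calibration(name): a dict with "intrinsics" (3x3 intrinsics, pixels), "view" (4x4, takes a point from world to camera coordinates). Camera axes: x right, y down, z forward; pixel columns grow to the right and rows downward; lengths in m; the calibration is good to about 2 mm. A picture is of the moment at which its call begins: read the wrist's pose just before it. get_calibration takes no time and is no camera call; for the wrist camera it gives the pose at the moment of the call.
- close_job(): hands the job in; it is judged then, once.
The state is a dict: "clock": time; "joint_positions": joint angles; "dq": joint speeds; "effort": joint torques, N m; "eef_pos": TCP position; "tcp_rot": TCP orientation; "force": force on the tool from outside, world axes, zero at the start; "torque": the same for the moment, N m; "finger_gap": opening from 0.0 (shut) to 1.0 (fully open); "grip_force": force on a finger pad.
Only numpy, scipy, OpenCV 4.12 (cv2) and the standard library are available. Lean on these libraries where they do the work, as an engineer would, in place of code of your own. Each camera call takes 0.05 s, during which the arm holds its last target. There are 200 camera calls.

### The job

Take the white-footed tapping block by its handle and use it to tap the cutting die along its guide rails into the label press, in several small taps with the block drawn back off the die after each, until the die meets the stop hidden under the hood. Do not touch the die with the gripper. Then stand the tapping block upright on the bench again and let go.

Things in the scene. Friction and masses are not known exactly. Their poses are not given: they have to be found in the camera images.
- press: Fixed label press, steel plate 130 wide, 12 mm thick; guide rails 80 mm apart, tops at height 30 mm, run into a closed grey hood (top 65 mm high; crossbar on it up to 123 mm). Origin: centre line at the rails' open ends, on the bench. x: along the rails into the hood, mostly to the robot's left. Along x: plate -85 to 190, rails 0 to 190, hood 55 to 190, crossbar 135 mm.
- stop: Rigid steel stop 12 x 76 x 22 mm fixed under the hood, out of sight. Origin: lower edge of the face that the die meets, on the centre line, 120 mm along x from the press origin and 12 mm up. Axes as the press's. When the die is against it, the die's outer end is flush with the open ends of the guide rails.
- die: Aluminium die 120 (x) x 76 x 25 mm with a steel ring 50 mm wide, 5 mm high on top, loose on the plate between the rails (a smaller one with a square cutter is a spare). Origin: centre of underside; x points into the hood. Tap its end face, 60 mm behind the origin, 12 to 37 mm above the bench. Starts 40 to 60 mm short of the stop. 0.5 kg, slides at a few N, stays where left.
- tapper: Tapping block standing on the bench: white nylon foot 50 (x) x 60 (y) x 40 mm high, upright square wooden handle 28 x 28 mm from height 40 to 130 mm. Origin: centre of the foot's underside, z up. Flat striking faces 25 mm from the origin at +x and -x, both alike. 0.25 kg. (The tool with a round steel foot is a weight, not wanted.)
Mind the look-alikes: they are no part of the job. What is shaped like the die but pink is not meant.

How it is judged:
By the outcome, as a careful person would: the job done as asked, in the order asked, and still so for the second after the job is handed in, with the robot touching nothing.
It also fails if it takes over 48 s, if anything falls off the work surface, if the arm or the gripper's body presses on something with over 40 N, if the wrist force passes 120 N, or if a joint passes its speed limit or range.

## Working session

There is one attempt and no reset: what is moved stays moved. The work goes in short steps, Python scripts to look and compute and a tool call to move; the robot and the scene stay as the last step left them, time stands still between calls to the robot, and variables do not carry over. Pictures are saved under pics/ and viewed, at most 10 in all, crops included, and the job is handed in when it is done.

Besides the shell and the picture viewer there is one more tool, called after "Call:" as name(argument=value, ...), one argument or row to a line, values as JSON. carry_out: Moves the arm, as the interface text tells. Its arguments: {"type":"object","properties":{"rows":{"type":"string"},"gripper":{"type":"number"}},"required":["rows"]}

```bash
mkdir -p pics; cat > h.py <<'E'
import numpy as np, cv2
from station import get_state, viewer, close_job, arm
def grab(n,f):
    c=viewer.get_calibration(n); p,d=viewer.capture(n)
    cv2.imwrite(f'pics/{f}.png',cv2.cvtColor(p,cv2.COLOR_RGB2BGR)); np.savez(f'pics/{f}.npz',p=p,d=d,K=c['intrinsics'],V=c['view'])
    return p,d,np.array(c['intrinsics']),np.array(c['view'])
def world(d,K,V):
    v,u=np.mgrid[:480,:640]
    P=np.stack([(u-K[0,2])/K[0,0]*d,(v-K[1,2])/K[1,1]*d,d,np.ones_like(d)],-1)
    W=(P@np.linalg.inv(V).T)[...,:3]; W[d==0]=np.nan
    return W
E
python3 - <<'E'
from h import *
for n in('scene','top'): grab(n,n+'0')
s=get_state(); print(s['clock'],s['eef_pos'],s['tcp_rot'],s['force'],arm.hold_point_z)
E
```

```text
0.1 [ 0.14763216 -0.52954939  0.23822176] [[ 9.63305846e-01  2.68406121e-01 -3.53043496e-05]
 [ 2.68405940e-01 -9.63305026e-01  1.29542058e-03]
 [ 3.13689954e-04 -1.25736211e-03 -9.99999160e-01]] [-0.64781773 -0.2975219  -0.93202388] 0.0187
```

View pics/top0.png

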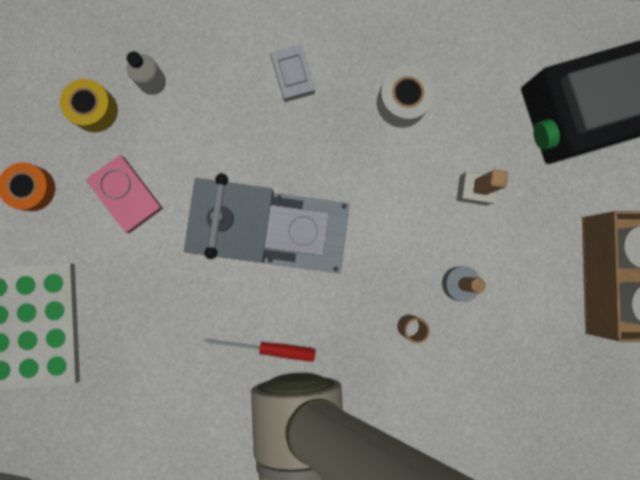

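View pics/scene0.png

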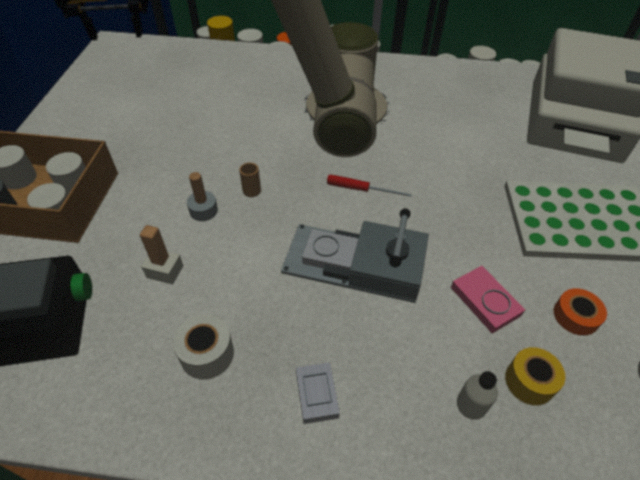

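Top view:
- **Tapper candidates:** the white square foot with a square wooden handle at (478,188)/(490,180), and a round steel foot at (465,284). The first fits the description.
- **Die candidates:** the aluminium one with a ring, between the rails at (300,231); a pink one at (123,193); and a spare with a square cutter at (292,72). The first is the one meant.

Next I'll confirm these in one crop and measure.

```bash
python3 - <<'E'
from h import *
f=np.load('pics/top0.npz'); W=world(f['d'],f['K'],f['V']); p=f['p']
a=cv2.resize(cv2.cvtColor(p,cv2.COLOR_RGB2BGR)[150:300,180:520],None,fx=2.3,fy=2.3,interpolation=cv2.INTER_CUBIC); cv2.imwrite('pics/crop0.png',a)
z=W[...,2]; v,u=np.mgrid[:480,:640]
def box(m,n):
    m=cv2.morphologyEx(m.astype(np.uint8),cv2.MORPH_OPEN,np.ones((2,2)))>0
    P=(W[m][:,:2]*1000).astype(np.float32); r=cv2.minAreaRect(P); print(n,m.sum(),np.round(r[0],1),np.round(r[1],1),round(r[2],1),'z',np.round(np.nanmedian(z[m])*1000,1), 'mean',np.round(P.mean(0),1))
t=(u>450)&(u<515)&(v>160)&(v<210)
box(t&(z>.033)&(z<.045),'foot top'); box(t&(z>.122),'handle top'); box(t&(z>.05),'handle all')
pr=(u>178)&(u<355)&(v>170)&(v<280)
box(pr&(z>.006)&(z<.06),'press low all'); box(pr&(z>.06)&(z<.072),'hood'); box(pr&(z>.105),'crossbar')
box((u>265)&(u<328)&(v>205)&(v<255)&(z>.033)&(z<.05),'die')
for n,r,c in(('die',231,320),('ring',231,303),('plate',235,338),('rail',200,290),('rail2',258,285),('bench',300,380)): print(n,np.round(W[r,c]*1000,1))
f=np.load('pics/scene0.npz'); W=world(f['d'],f['K'],f['V']); z=W[...,2]
t=(u>130)&(u<190)&(v>215)&(v<285)
box(t&(z>.033)&(z<.045),'S foot top'); box(t&(z>.122),'S handle top')
E
```

```text
foot top 513 [ 613.4 -320.8] [76.8 46.8] 79.5 z 40.6 mean [nan nan]
handle top 298 [ 624.1 -341.6] [22.  94.6] 21.8 z 130.3 mean [nan nan]
handle all 636 [ 624.  -341.1] [28.6 93.9] 17.7 z 114.9 mean [nan nan]
press low all 5553 [534.4  -1.7] [143.5 134.3] 82.1 z 30.5 mean [nan nan]
hood 4959 [555.1 140.3] [146.3 137.7] 82.7 z 66.0 mean [nan nan]
crossbar 784 [558.9 147.5] [ 34.  157.9] 77.6 z 118.1 mean [nan nan]
die 2470 [537.4  15.2] [103.1  78. ] 82.8 z 37.9 mean [nan nan]
die [536.  -24.   40.1]
ring [536.    6.2  37.2]
plate [531.1 -58.2  10.5]
rail [592.2  29.9  30. ]
rail2 [488.   37.8  32.3]
bench [ 412.3 -136.6    1.7]
S foot top 425 [ 609.9 -306.7] [57.6 70.6] 80.9 z 39.3 mean [nan nan]
S handle top 205 [ 567.9 -327.2] [140.1  15.7] 27.1 z 129.3 mean [nan nan]
```

View pics/crop0.png

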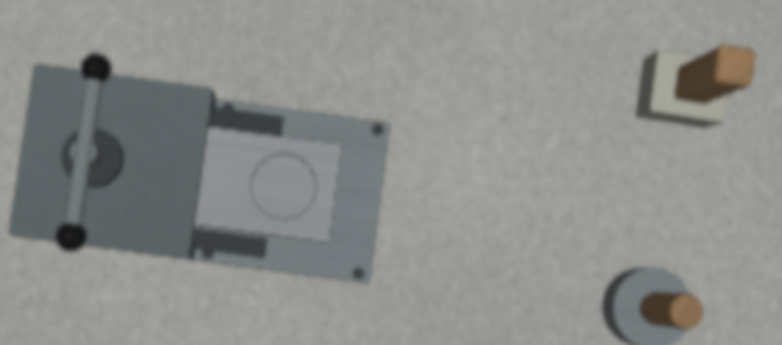

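The crop confirms it. The tapper, with its white rectangular foot and square handle, is at top right. The ringed aluminium die lies between the rails, its outer end at crop x≈335. The round-footed tool is at lower right. Next I'll back-project the corners at their known heights.

```bash
cat >> h.py <<'E'
def back(uv,z,K,V):
    R,t=V[:3,:3],V[:3,3]; c=-R.T@t
    r=np.c_[(np.atleast_2d(uv)-[K[0,2],K[1,2]])/[K[0,0],K[1,1]],np.ones(len(np.atleast_2d(uv)))]@R
    return (c+r*((z-c[2])/r[:,2])[:,None])*1000
E
python3 - <<'E'
from h import *
f=np.load('pics/top0.npz'); K,V=f['K'],f['V']
q=lambda L,z:np.round(back(np.array(L)/2.3+[180,150],z,K,V)[:,:2],1)
ang=lambda a,b:round(np.degrees(np.arctan2(*(b-a)[::-1])),1)
a=q([(389,122),(369,282)],.012);print('plate end',a.tolist(),a.mean(0),ang(a[1],a[0]))
b=q([(37,65),(10,236),(214,91),(191,258)],.065);print('hood',b.tolist(),ang(b[2],b[0]),ang(b[3],b[1]))
d=q([(340,143),(330,240)],.037);print('die end',d.tolist(),d.mean(0))
e=q([(657,52),(652,110),(722,124)],.04);print('foot',e.tolist(),ang(e[1],e[0]),ang(e[2],e[1]))
h=q([(719,46),(752,48),(750,86),(716,82),(735,66)],.13);print('handle',h.tolist(),ang(h[1],h[0]),ang(h[2],h[3]))
print(get_state()['clock'])
E
```

```text
plate end [[590.1, -78.4], [462.4, -62.6]] [526.25 -70.5 ] -7.1
hood [[623.4, 190.6], [495.5, 207.7], [605.3, 58.5], [479.9, 74.2]] 82.2 83.3
die end [[570.0, -37.9], [494.7, -30.4]] [532.35 -34.15]
foot [[643.9, -287.1], [597.9, -282.4], [587.4, -337.8]] -5.8 79.3
handle [[631.0, -301.7], [629.9, -325.4], [602.6, -323.4], [605.2, -299.0], [616.8, -312.9]] 87.3 83.9
0.1
```

Call:
carry_out(
  rows="26 -4 0 0;26 -4 0 0;26 -4 0 0;26 -4 0 0;26 -4 0 0;26 -4 0 0;26 -4 0 0;26 -4 0 0;26 -4 0 0;26 -4 0 0",
  gripper=0,
)

```text
clock: 0.93
eef_pos: [0.3884, -0.4206, 0.2384]
tcp_rot: [[0.963, 0.268, -0.0], [0.268, -0.963, 0.001], [-0.0, -0.001, -1.0]]
force: [0.0, -0.4, 0.4]
finger_gap: 0.997
grip_force: 0.0
```

Call:
carry_out(
  rows="25 -4 0 0;25 -4 0 0;25 -4 0 0;25 -4 0 0;25 -4 0 0;25 -4 0 0;25 -4 0 0;25 -4 0 0;25 -4 0 0;25 -4 0 0",
)

```text
clock: 1.77
eef_pos: [0.6184, -0.315, 0.2382]
tcp_rot: [[0.963, 0.269, -0.001], [0.269, -0.963, 0.001], [-0.001, -0.001, -1.0]]
force: [-0.4, -0.1, 0.3]
finger_gap: 1.0
grip_force: 0.0
```

Call:
carry_out(
  rows="0 0 0 -7;0 0 0 -7;0 0 0 -7;0 0 0 -7;0 0 0 -7;0 0 0 -7;0 0 0 -7;0 0 0 -7;0 0 0 -7;0 0 0 -4",
)

```text
clock: 2.6
eef_pos: [0.6174, -0.3157, 0.2382]
tcp_rot: [[0.123, 0.992, -0.001], [0.992, -0.123, 0.001], [0.001, -0.001, -1.0]]
force: [0.3, 0.3, 0.1]
finger_gap: 1.001
grip_force: 0.0
```

```bash
python3 - <<'E'
from h import *
s=get_state();print(s['clock'],s['eef_pos'],np.round(s['tcp_rot'],4),np.round(s['joint_positions'],2))
p,d,K,V=grab('wrist','w1')
print(np.round(-V[:3,:3].T@V[:3,3],3))
E
```

```text
2.6 [ 0.61736333 -0.31572305  0.23816083] [[ 1.231e-01  9.924e-01 -9.000e-04]
 [ 9.924e-01 -1.230e-01  7.000e-04]
 [ 6.000e-04 -1.000e-03 -1.000e+00]] [-0.64  0.65  0.83  0.    1.67 -0.52]
[ 0.626 -0.243  0.385]
```

View pics/w1.png

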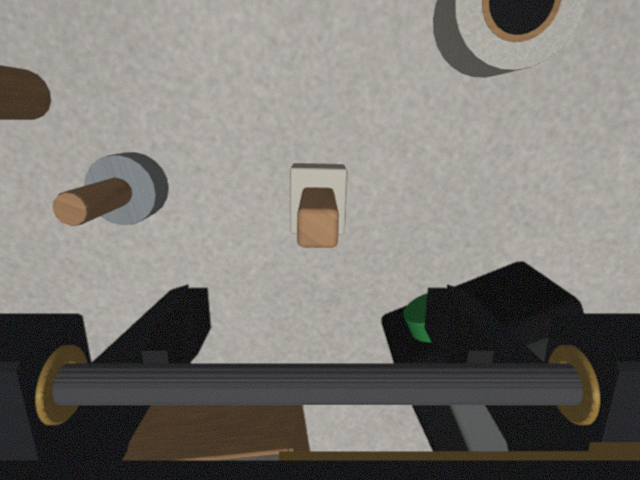

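The wrist view shows the white foot at (290–347, 169–234), well aligned with the tool, and the handle top at (298–338, 208–247).

```bash
python3 - <<'E'
from h import *
f=np.load('pics/w1.npz'); K,V=f['K'],f['V']
s=get_state(); R=s['tcp_rot'];t=s['eef_pos']*1000
h=back([(298,208),(338,208),(338,247),(299,247)],.13,K,V); e=back([(290,169),(347,170),(347,234),(290,234)],.04,K,V)
for n,q in(('h',h),('e',e)): 
    L=(q-t)@R; print(n,np.round(q.mean(0),1),np.round(L.mean(0),1),np.round(L[:,:2],1).tolist())
E
```

```text
h [ 618.5 -312.8  130. ] [  3.    0.9 108.2] [[16.5, -12.4], [16.5, 13.9], [-10.5, 14.3], [-10.5, -12.2]]
e [ 618.7 -314.3   40. ] [  1.5   1.4 198.2] [[31.1, -23.3], [30.1, 26.1], [-27.7, 27.3], [-27.6, -24.5]]
```

Call:
carry_out(
  rows="1 1 18 0;1 0 18 0;0 0 18 0;0 0 18 0;0 0 18 0;0 0 18 0;0 0 18 0;0 0 15 0;0 0 12 0;0 0 6 0",
)

```text
clock: 3.48
eef_pos: [0.6182, -0.3136, 0.0777]
tcp_rot: [[0.13, 0.991, -0.002], [0.991, -0.13, 0.002], [0.001, -0.002, -1.0]]
force: [0.2, 0.4, -0.3]
finger_gap: 0.999
grip_force: 0.0
```

Call:
carry_out(
  rows="0 0 0 0;0 0 0 0;0 0 0 0;0 0 0 0;0 0 0 0;0 0 0 0;0 0 0 0;0 0 0 0;0 0 0 0;0 0 0 0",
  gripper=1,
)

```text
clock: 4.32
eef_pos: [0.6186, -0.3139, 0.0797]
tcp_rot: [[0.129, 0.992, -0.0], [0.992, -0.129, 0.0], [0.0, -0.0, -1.0]]
force: [0.2, 0.1, -0.1]
finger_gap: 0.312
grip_force: 29.9
```

Call:
carry_out(
  rows="0 0 -3 0;0 0 -6 0;0 0 -10 0;0 0 -10 0;0 0 -10 0;0 0 -10 0;0 0 -6 0;0 0 -3 0;0 0 0 0",
)

```text
clock: 5.07
eef_pos: [0.6189, -0.3141, 0.1387]
tcp_rot: [[0.129, 0.992, 0.001], [0.992, -0.129, -0.001], [-0.001, 0.001, -1.0]]
force: [0.1, -0.6, -3.6]
finger_gap: 0.317
grip_force: 29.9
```

Call:
carry_out(
  rows="0 0 0 -6;0 0 0 -7;0 0 0 -7;0 0 0 -7;0 0 0 -7;0 0 0 -7;0 0 0 -7;0 0 0 -7;0 0 0 -7;0 0 0 -7",
)

```text
clock: 5.9
eef_pos: [0.6185, -0.3138, 0.137]
tcp_rot: [[-0.882, 0.471, -0.001], [0.471, 0.882, 0.001], [0.001, 0.0, -1.0]]
force: [-0.2, 0.3, -2.4]
finger_gap: 0.315
grip_force: 29.9
```

Call:
carry_out(
  rows="0 0 0 -7;0 0 0 -7;0 0 0 -7;0 0 0 0;15 22 0 0;21 31 0 0;26 36 0 0;26 36 0 0;21 31 0 0;15 19 0 0",
)

```text
clock: 6.73
eef_pos: [0.519, -0.1261, 0.1376]
tcp_rot: [[-0.991, 0.132, -0.001], [0.132, 0.991, 0.001], [0.002, 0.001, -1.0]]
force: [0.3, 0.8, -2.5]
finger_gap: 0.315
grip_force: 29.9
```

Call:
carry_out(
  rows="0 0 0 0;0 0 0 0;0 0 0 0",
)

```text
clock: 6.98
eef_pos: [0.5215, -0.1298, 0.1379]
tcp_rot: [[-0.991, 0.132, 0.001], [0.132, 0.991, -0.001], [-0.001, -0.0, -1.0]]
force: [-0.1, -0.5, -2.6]
finger_gap: 0.314
grip_force: 29.9
```

```bash
python3 - <<'E'
from h import *
s=get_state();print(s['clock'],s['eef_pos'],np.round(s['tcp_rot'],4),np.round(s['joint_positions'],2))
p,d,K,V=grab('wrist','w2')
np.savez('pics/s2.npz',R=s['tcp_rot'],t=s['eef_pos'])
E
```

```text
6.9833 [ 0.52151787 -0.12983244  0.13785344] [[-9.913e-01  1.316e-01  8.000e-04]
 [ 1.316e-01  9.913e-01 -5.000e-04]
 [-8.000e-04 -4.000e-04 -1.000e+00]] [-0.46  0.45  1.49 -0.    1.19 -1.9 ]
```

View pics/w2.png

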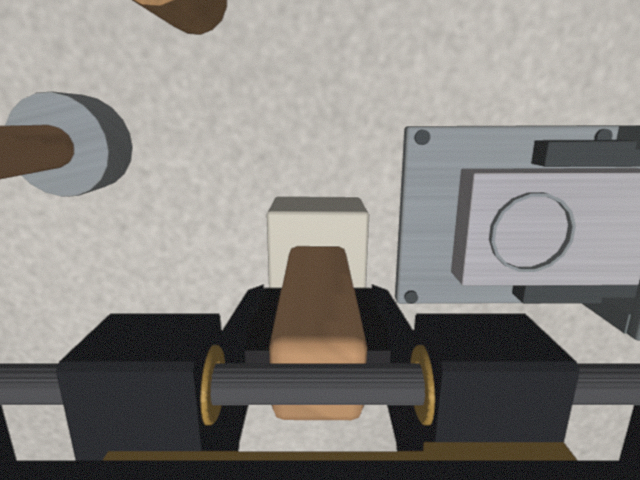

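The held block is square to the press. The plate end corners are at (405,127) and (398,302). The die end's top corners are at (474,169) and (462,284), and the foot's top corners at (268,211) and (368,212).

```bash
python3 - <<'E'
from h import *
f=np.load('pics/w2.npz'); K,V=f['K'],f['V']; g=np.load('pics/s2.npz');R,t=g['R'],g['t']*1000
for n,L,z in(('plate',[(405,127),(398,302),(636,126)],.012),('die',[(474,169),(462,284),(636,170),(636,284)],.037),('rail',[(546,141),(514,288)],.03),('foot',[(268,211),(368,212)],.0982)):
    q=back(L,z,K,V); print(n,np.round(q[:,:2],1).tolist(),np.round(((q-t)@R)[:,:2],1).tolist())
E
```

```text
plate [[461.6, -64.0], [588.7, -78.0], [481.1, 88.1]] [[68.2, 57.4], [-59.6, 60.3], [68.8, 210.7]]
die [[491.1, -28.4], [568.0, -37.9], [505.0, 71.5], [583.6, 79.1]] [[43.6, 96.6], [-33.9, 97.3], [42.9, 197.5], [-33.9, 215.3]]
rail [[480.7, 19.3], [579.3, 0.5]] [[60.1, 142.5], [-40.0, 136.8]]
foot [[487.6, -150.2], [494.5, -102.4]] [[31.0, -24.7], [30.5, 23.7]]
```

Call:
carry_out(
  rows="2 0 3 0;2 0 6 0;0 0 8 0;0 0 8 0;0 0 8 0;0 0 5 0;0 0 3 0;0 0 0 0;0 0 0 0",
)

```text
clock: 7.78
eef_pos: [0.5171, -0.1287, 0.0967]
tcp_rot: [[-0.992, 0.129, 0.0], [0.129, 0.992, -0.0], [-0.0, -0.0, -1.0]]
force: [0.0, 0.6, -2.7]
finger_gap: 0.315
grip_force: 29.9
```

Call:
carry_out(
  rows="0 5 0 0;0 10 0 0;0 12 0 0;0 12 0 0;0 10 0 0;0 7 0 0;0 4 0 0;0 0 0 0;0 0 0 0",
)

```text
clock: 8.53
eef_pos: [0.5248, -0.0691, 0.0968]
tcp_rot: [[-0.992, 0.129, 0.0], [0.129, 0.992, -0.0], [-0.0, -0.0, -1.0]]
force: [0.2, -0.8, -2.0]
finger_gap: 0.319
grip_force: 29.9
```

Call:
carry_out(
  rows="0 4 0 0;0 4 0 0;0 4 0 0;0 4 0 0;0 3 0 0;0 1 0 0;0 0 0 0",
)

```text
clock: 9.12
eef_pos: [0.5275, -0.0492, 0.0968]
tcp_rot: [[-0.992, 0.129, 0.0], [0.129, 0.992, -0.0], [-0.0, -0.0, -1.0]]
force: [-1.1, -2.2, -1.7]
finger_gap: 0.317
grip_force: 29.9
```

Call:
carry_out(
  rows="0 -4 0 0;0 -6 0 0;0 -6 0 0;0 -4 0 0;0 0 0 0",
)

```text
clock: 9.53
eef_pos: [0.5247, -0.0702, 0.0967]
tcp_rot: [[-0.991, 0.131, 0.0], [0.131, 0.991, 0.0], [-0.0, 0.0, -1.0]]
force: [0.2, -0.4, -3.3]
finger_gap: 0.314
grip_force: 29.9
```

```bash
python3 - <<'E'
from h import *
s=get_state();print(s['clock'],s['eef_pos'],s['force'])
p,d,K,V=grab('wrist','w3')
np.savez('pics/s3.npz',R=s['tcp_rot'],t=s['eef_pos'])
E
```

```text
9.5333 [ 0.52470094 -0.07022845  0.09672448] [ 0.19302544 -0.36623275 -3.29915855]
```

View pics/w3.png

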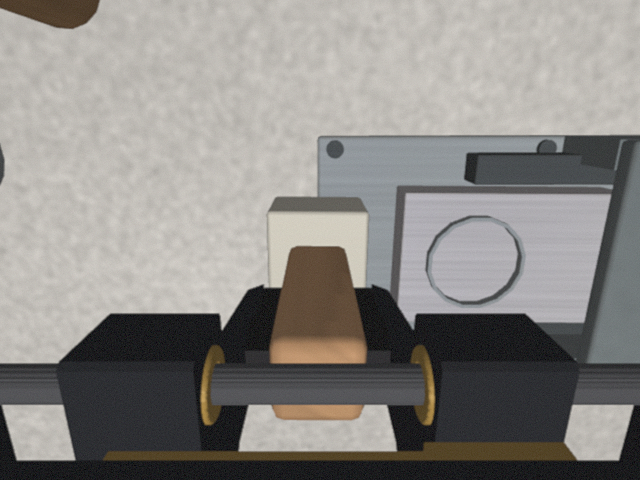

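The block is clear of the die by about 20 mm. The die's end edge is at (404,190)–(398,322) and the far rail's end is at (476,153).

```bash
python3 - <<'E'
from h import *
f=np.load('pics/w3.npz'); K,V=f['K'],f['V']; g=np.load('pics/s3.npz');R,t=g['R'],g['t']*1000
for n,L,z in(('plate',[(319,136)],.012),('die',[(405,191),(400,322)],.037),('rail',[(477,153)],.03),('foot',[(268,211),(368,212)],.057)):
    q=back(L,z,K,V); print(n,np.round(q[:,:2],1).tolist(),np.round(((q-t)@R)[:,:2],1).tolist())
E
```

```text
plate [[461.1, -61.7]] [[64.2, 0.1]]
die [[493.8, -20.4], [570.5, -28.4]] [[37.1, 45.4], [-40.0, 47.4]]
rail [[479.9, 20.2]] [[56.2, 83.9]]
foot [[490.8, -90.6], [497.6, -42.8]] [[30.9, -24.6], [30.4, 23.7]]
```

Call:
carry_out(
  rows="0 4 0 0;0 6 0 0;0 6 0 0;0 4 0 0;0 4 0 0;0 4 0 0;0 2 0 0;0 0 0 0;0 -6 0 0;0 -6 0 0",
)

```text
clock: 10.42
eef_pos: [0.527, -0.0513, 0.0966]
tcp_rot: [[-0.992, 0.129, -0.0], [0.129, 0.992, 0.001], [0.0, 0.001, -1.0]]
force: [0.2, -0.4, -2.9]
finger_gap: 0.321
grip_force: 29.9
```

Call:
carry_out(
  rows="0 -3 0 0;0 0 0 0;0 5 0 0;0 6 0 0;0 6 0 0;0 4 0 0;0 3 0 0;0 1 0 0;0 0 0 0",
)

```text
clock: 11.17
eef_pos: [0.53, -0.0292, 0.0968]
tcp_rot: [[-0.992, 0.129, 0.0], [0.129, 0.992, 0.0], [-0.0, 0.0, -1.0]]
force: [-0.2, -1.4, -1.3]
finger_gap: 0.316
grip_force: 29.9
```

Call:
carry_out(
  rows="0 -5 0 0;0 -6 0 0;0 -4 0 0;0 0 0 0",
)

```text
clock: 11.5
eef_pos: [0.5279, -0.0453, 0.0967]
tcp_rot: [[-0.991, 0.131, -0.0], [0.131, 0.991, 0.0], [0.0, 0.0, -1.0]]
force: [-0.1, 0.1, -2.9]
finger_gap: 0.315
grip_force: 29.9
```

Call:
carry_out(
  rows="0 5 0 0;0 6 0 0;0 5 0 0;0 4 0 0;0 3 0 0;0 0 0 0;0 -5 0 0;0 -6 0 0;0 -4 0 0;0 0 0 0",
)

```text
clock: 12.33
eef_pos: [0.529, -0.0374, 0.0967]
tcp_rot: [[-0.991, 0.131, 0.0], [0.131, 0.991, 0.0], [-0.0, 0.0, -1.0]]
force: [0.5, -0.1, -3.1]
finger_gap: 0.313
grip_force: 29.9
```

Call:
carry_out(
  rows="0 5 0 0;0 6 0 0;0 5 0 0;0 3 0 0;0 2 0 0;0 1 0 0;0 0 0 0",
)

```text
clock: 12.92
eef_pos: [0.532, -0.0145, 0.0968]
tcp_rot: [[-0.992, 0.129, 0.0], [0.129, 0.992, -0.0], [-0.0, -0.0, -1.0]]
force: [-0.7, -3.6, -1.9]
finger_gap: 0.316
grip_force: 29.9
```

Call:
carry_out(
  rows="0 -5 0 0;0 -6 0 0;0 -4 0 0;0 0 0 0",
)

```text
clock: 13.25
eef_pos: [0.5299, -0.0304, 0.0967]
tcp_rot: [[-0.991, 0.13, -0.0], [0.13, 0.991, 0.0], [0.0, 0.0, -1.0]]
force: [-0.2, -0.1, -2.9]
finger_gap: 0.316
grip_force: 29.9
```

Call:
carry_out(
  rows="0 6 0 0;0 6 0 0;0 3 0 0;0 1 0 0;0 1 0 0;0 1 0 0;0 0 0 0;0 0 0 0",
)

```text
clock: 13.92
eef_pos: [0.5322, -0.0118, 0.0968]
tcp_rot: [[-0.992, 0.129, -0.0], [0.129, 0.992, -0.0], [0.0, -0.0, -1.0]]
force: [-1.0, -4.2, -1.9]
finger_gap: 0.316
grip_force: 29.9
```

Call:
carry_out(
  rows="0 -5 0 0;0 -6 0 0;0 -4 0 0;0 0 0 0;0 6 0 0;0 6 0 0;0 3 0 0;0 1 0 0;0 0 0 0;0 0 0 0",
)

```text
clock: 14.75
eef_pos: [0.5324, -0.0106, 0.0968]
tcp_rot: [[-0.992, 0.129, -0.0], [0.129, 0.992, -0.0], [0.0, -0.0, -1.0]]
force: [-1.0, -2.7, -1.9]
finger_gap: 0.316
grip_force: 29.9
```

Call:
carry_out(
  rows="0 0.5 0 0;0 0.5 0 0;0 0 0 0",
)

```text
clock: 15.0
eef_pos: [0.5325, -0.0104, 0.0969]
tcp_rot: [[-0.992, 0.129, -0.0], [0.129, 0.992, -0.002], [-0.0, -0.002, -1.0]]
force: [-2.2, -6.9, -0.9]
finger_gap: 0.314
grip_force: 29.9
```

Call:
carry_out(
  rows="0 0.5 0 0;0 0.5 0 0;0 0 0 0;0 0 0 0",
)

```text
clock: 15.33
eef_pos: [0.5327, -0.0102, 0.0969]
tcp_rot: [[-0.992, 0.129, 0.0], [0.129, 0.992, -0.003], [-0.001, -0.003, -1.0]]
force: [-2.3, -10.0, -1.3]
finger_gap: 0.317
grip_force: 30.0
```

The force climbs to 10 N with almost no motion, so this looks like the stop. I'll draw back and check.

Call:
carry_out(
  rows="0 -4 0 0;0 -8 0 0;0 -8 0 0;0 -8 0 0;0 -4 0 0;0 0 0 0;0 0 0 0",
)

```text
clock: 15.92
eef_pos: [0.5285, -0.0407, 0.0967]
tcp_rot: [[-0.992, 0.13, -0.0], [0.13, 0.992, 0.0], [0.0, 0.0, -1.0]]
force: [-0.2, 1.0, -1.9]
finger_gap: 0.312
grip_force: 29.9
```

```bash
python3 - <<'E'
from h import *
s=get_state();print(s['clock'],s['eef_pos'],s['force'])
p,d,K,V=grab('wrist','w4')
np.savez('pics/s4.npz',R=s['tcp_rot'],t=s['eef_pos'])
E
```

```text
15.9167 [ 0.52847268 -0.04067995  0.09674458] [-0.17172739  1.00088391 -1.86904919]
```

View pics/w4.png

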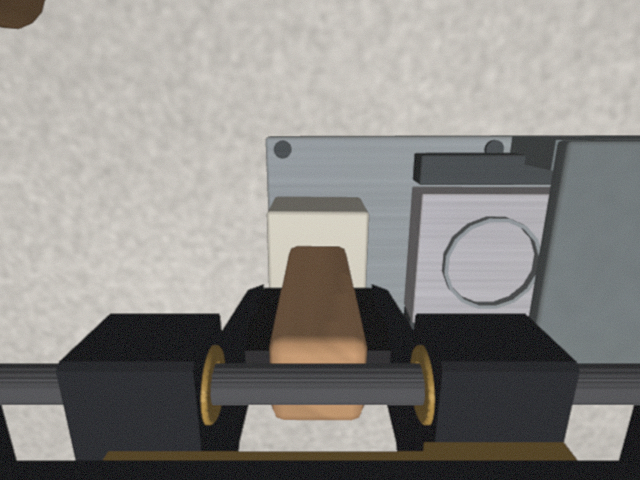

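The die's end is now almost in line with the far rail's end, with edges at about (412,188) and (415,182). I'll enlarge that corner.

```bash
python3 - <<'E'
from h import *
a=cv2.imread('pics/w4.png')[140:340,390:490]
a=cv2.convertScaleAbs(a,alpha=1.5); cv2.imwrite('pics/c4.png',cv2.resize(a[:90],None,fx=6,fy=6,interpolation=cv2.INTER_CUBIC))
E
```

```text
(no output)
```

View pics/c4.png

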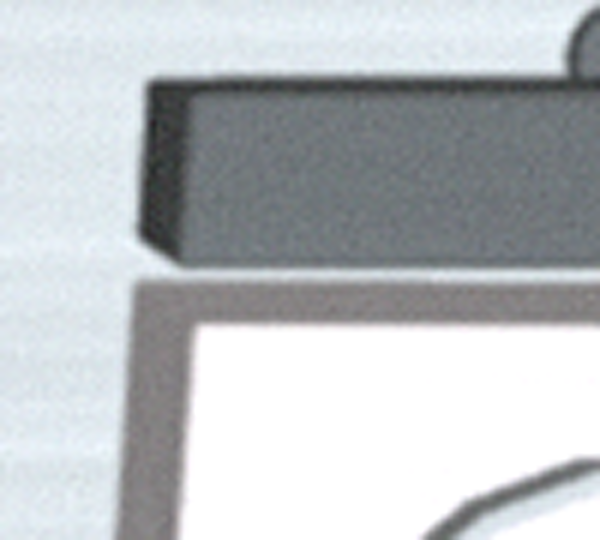

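In the crop, the rail end's bottom edge extrapolates to x≈135 and the die's bottom corner is at 136, so the die is flush with the rail ends and against the stop. Now I'll stand the block on the bench.

Call:
carry_out(
  rows="0 -8 -1 0;0 -14 -1 0;0 -18 0 0;0 -20 0 0;0 -20 0 0;0 -20 0 0;0 -18 0 0;0 -14 0 0;0 -8 0 0;0 0 0 0",
)

```text
clock: 16.8
eef_pos: [0.5103, -0.1806, 0.0987]
tcp_rot: [[-0.991, 0.131, 0.0], [0.131, 0.991, -0.0], [-0.0, -0.0, -1.0]]
force: [0.9, 0.1, -3.0]
finger_gap: 0.313
grip_force: 29.9
```

Call:
carry_out(
  rows="0 0 0 0;0 0 3 0;0 0 5 0;0 0 4 0;0 0 3 0;0 0 2 0;0 0 1 0;0 0 0 0;0 0 0 0",
)

```text
clock: 17.55
eef_pos: [0.5105, -0.1793, 0.0808]
tcp_rot: [[-0.992, 0.129, 0.0], [0.129, 0.992, -0.0], [-0.0, -0.0, -1.0]]
force: [-0.7, 1.1, -1.7]
finger_gap: 0.315
grip_force: 29.9
```

Call:
carry_out(
  rows="0 0 0.5 0;0 0 0.5 0;0 0 0 0;0 0 0 0",
)

```text
clock: 17.88
eef_pos: [0.5104, -0.1793, 0.0798]
tcp_rot: [[-0.992, 0.129, 0.0], [0.129, 0.992, -0.0], [-0.0, -0.0, -1.0]]
force: [0.8, -0.2, -2.7]
finger_gap: 0.316
grip_force: 29.9
```

Call:
carry_out(
  rows="0 0 0.4 0;0 0 0.3 0;0 0 0 0;0 0 0 0",
)

```text
clock: 18.22
eef_pos: [0.5105, -0.1794, 0.0796]
tcp_rot: [[-0.992, 0.129, 0.001], [0.129, 0.992, -0.0], [-0.001, -0.0, -1.0]]
force: [-2.1, 0.4, 5.7]
finger_gap: 0.317
grip_force: 29.9
```

Contact with the bench (+5.7 N). I'll release and retreat upward.

Call:
carry_out(
  rows="0 0 -0.3 0;0 0 0 0;0 0 0 0;0 0 0 0;0 0 0 0;0 0 0 0;0 0 0 0;0 0 0 0;0 0 0 0;0 0 0 0",
  gripper=0,
)

```text
clock: 19.05
eef_pos: [0.5104, -0.1793, 0.0794]
tcp_rot: [[-0.992, 0.129, 0.0], [0.129, 0.992, -0.0], [-0.0, 0.0, -1.0]]
force: [-0.2, 0.0, -0.2]
finger_gap: 0.995
grip_force: 0.0
```

Call:
carry_out(
  rows="0 0 -3 0;0 0 -8 0;0 0 -15 0;0 0 -20 0;0 0 -20 0;0 0 -20 0;0 0 -20 0;0 0 -20 0;0 0 -10 0;0 0 0 0",
)

```text
clock: 19.88
eef_pos: [0.5111, -0.1797, 0.2184]
tcp_rot: [[-0.992, 0.129, 0.004], [0.129, 0.992, -0.003], [-0.005, -0.002, -1.0]]
force: [1.2, -0.8, 0.6]
finger_gap: 0.999
grip_force: 0.0
```

```bash
python3 - <<'E'
from h import *
s=get_state();print(s['clock'],s['eef_pos'],s['finger_gap'])
grab('wrist','w5')
E
```

```text
19.8833 [ 0.51109169 -0.17965146  0.21837328] 0.9987391457436315
```

View pics/w5.png

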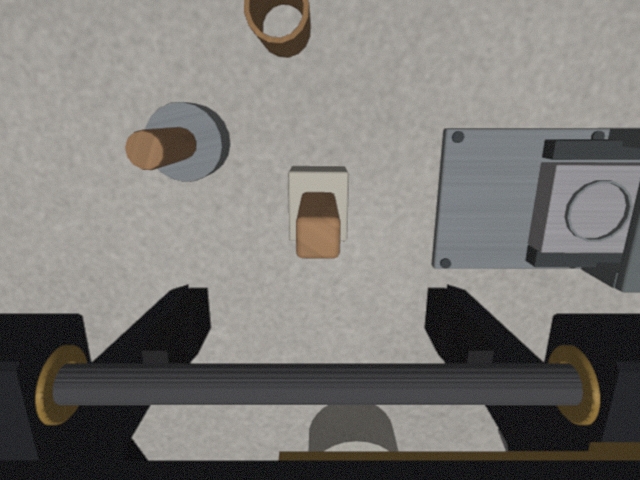

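The tapper stands upright at (318,205), free of the open gripper. The die is flush with both rail ends at about (535,205).

```bash
python3 -c "
from station import close_job
print(close_job())"
```

```text
the job is handed in; nothing more can be done
None
```

The job is done and handed in: six small taps brought the die to the stop, flush with the rail ends, and the tapping block stands upright on the bench, released, after about 20 s on the robot's clock.

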